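# Shut and lock the cover of a bench air filter unit

### The arm

A 7-joint arm with a two-finger parallel gripper is mounted at the origin on a cart in front of the work surface, level with it; the furniture and walls round the work are solid. World frame = base frame: x ahead of the robot, y to its left, z up, the work surface at z = 0. Lengths are in m, angles in rad, forces in N, time in s.
With the tool pointing down it reaches from about 0.35 to 0.9 m from the base axis. Payload 8.1 kg.
Tool frame: the origin (TCP) lies on the front face of the gripper's body, between the roots of the fingers; the fingertips stand 73 mm ahead of it and the grasp point (between the pads) lies 54 mm ahead of it (arm.pinch_z is the distance from the TCP to the grasp point, in m); z points along the fingers, y is the line along which they close (so a half turn about z gives the same grasp; the last joint's range is limited). The gripper opens to 85 mm and grips with 20 to 120 N. Pads are 22 mm wide; open, the fingers measure 114 mm over their backs; the gripper's body (76 mm by 85 mm) begins 54 mm behind the grasp point. The pads swing forward as they close: fully open they stand 13 mm farther back than shut.
Start: joints at [1.152, 0.434, 0.025, 1.573, -0.012, 1.134, -0.075], TCP at [0.194, -0.594, 0.304] pointing down, gripper open.
Joint ranges: [-2.62, 2.62], [-0.44, 2.09], [-1.27, 1.32], [0.08, 2.57], [-1.32, 4.46], [0.12, 2], [-2.74, 2.74]. Speed limits (rad/s): [2.22, 2.22, 3.01, 3.01, 3.14, 3.14, 3.14].

### API

Orientations are given as a unit quaternion [w, x, y, z].
In Python, from workcell import arm, capture gives the robot as it stands.
- The arm moves only by the tool arm_command, never from a script. Its argument "targets" is a list that holds one entry, the list of rows, each a list of 7 numbers: the shift along the tool's x, y, z in mm, then the turn, a rotation vector about the tool's x, y, z in degrees, then the finger opening in mm, from 0 to 85.4. In form: [[[tx, ty, tz, wx, wy, wz, gripper], ...]]. A call has 1 to 12 rows; each row is the pose to reach, as a shift and turn from the pose commanded when the call began, along the tool's axes at that moment; what a row does not reach only later rows make up. A row lasts 1/10 s, in which the tool goes at most 50 mm and 8.59 degrees, less where a joint would pass 70% of its speed; a pose out of reach is approached as far as the arm can. A call with a gripper value outside its range is refused whole. The fingers move at their own pace and stop on an object; "newtons" is the grip in N (left out, the last holds). Time passes only in rows, so rows that repeat a pose let the fingers close. It gives the time, the measured TCP pose, the force, the opening and the grip force at its end, in the units of the state.
- arm.sense(): the state, without advancing time (a new reading comes with each control period).
- capture(name): name is "scene" or "top" or "wrist"; returns a dict with "color" (384x512x3 uint8, blue, green, red), "mtx" (3x3 intrinsics, pixels), "D" ([k1, k2, p1, p2, k3] as OpenCV has them; the pictures are not rectified), "R" (3x3) and "t" (3): a world point X has camera coordinates R X + t; the wrist camera has in their place "hand_eye" (4x4, takes a point from camera to tool coordinates, whose origin is the TCP and whose axes are the flange's). Camera axes: x right, y down, z forward; pixel columns grow to the right and rows downward; lengths in m; the calibration is good to about 2 mm. A picture is of the moment at which its call begins: read the wrist's pose just before it. There is no depth.
- arm.job_done(): hands the job in; it is judged then, once.
The state is a dict: "time_s": time; "q": joint angles; "joint_vel": joint speeds; "joint_torque": joint torques, N m; "position": TCP position; "eef_rot": TCP orientation; "wrist_force": force on the tool from outside, world axes, zero at the start; "ft_torque": the same for the moment, N m; "grip_width": finger opening in m; "grip_force": force on a finger pad.
Only numpy, scipy, OpenCV 4.12 (cv2) and the standard library are available. Lean on these libraries where they do the work, as an engineer would, in place of code of your own. Each camera call takes 0.05 s, during which the arm holds its last target. There are 200 camera calls.

### The job

The filter has been changed, so close up the white filter unit: press its hinged cover down until the catch holds it shut, then push the sprung quarter-turn knob in, feel for the slot below by turning it clockwise, and with the knob pushed right in turn it a quarter turn clockwise to its stop so that it locks and stays in when you let go. Leave the timer, the lidded cup and the roll of tape beside it where they are.

Things in the scene. Friction and masses are not known exactly. Their poses are not given: they have to be found in the camera images.
- filter_unit: White sheet-metal case 170 x 200 x 75 mm (x, y, z), fixed to the bench. Origin: centre of its underside on the bench top; z up, x from the front (robot side, black rocker switch) to the rear. The cover's hinge axis runs along y at x = +86 mm, z = 76 mm.
- cover (a joint): Angle of the hinged cover, rad: 0 shut (level), grows as its front edge rises. Starts open at 0.62 to 0.88, sprung towards open: it rises again unless the catch holds it. Plate 172 x 204 x 5 mm, reaching 176 mm forward of the hinge; shut, its upper face is 81 mm above the bench. Clear places to press: 150 mm from the hinge, 70 mm to either side of the middle line.
- cover_edge (a point): Point on the cover's upper face, on its middle line, 160 mm from the hinge, 16 mm behind the front edge. x points to the hinge in the cover's plane, y along the hinge, z out of the upper face. Pressed here the cover takes about 4 N to swing, about 8 N at the catch, and then meets a firm stop.
- catch (a point): The sprung catch on the inside of the case's front wall, 69 mm above the bench, 11 mm behind the front face. It snaps over a tongue under the cover in the last 4 degrees of closing, and holds the cover against its spring.
- knob (a point): Top centre of the grey wing knob, on its axis (square to the cover), 121 mm from the hinge. x along the wing, z out of the cover. Wing: bar 62 mm long, 14 mm thick, 25 mm high, gripped across its thickness. 25 mm under this point is the upper face of a round skirt 64 mm across, on which fingertips can push. Cover shut, knob out: point 128 mm above the bench.
- stud_push (a joint): How far the knob is pushed in, m: 0 sprung out, 0.015 lowest; spring 4 N rising to 10 N. Cover shut, a cross pin on the stud, parallel to the wing, meets a hidden slotted plate at 0.003 and stops, unless the wing is within 0.15 to 0.2 rad of the slot. From 0.012 on the pin is below the plate and can turn. Locked and let go it rests near 0.009; turned too little, at 0.012 or out at 0.
- stud_turn (a joint): Turn of the knob, rad, growing clockwise seen from above; at 0 the wing lies along the unit's x. Starts at 0 to 0.3; turns freely when out. A wing half a turn further is the same. From the slot, with the knob pushed in, it turns about 1.6 rad clockwise to a firm stop; there the pin springs up 3 mm into a locking notch when the push is eased.
- keeper_mouth (a point): Centre of the mouth of the round aluminium boss under the stud, 48 mm across, 66 mm above the bench. The slotted plate is hidden inside. Its slot cannot be seen: it lies 0.35 to 1.1 rad clockwise of where the wing stands at the start, anywhere in that range, and must be felt for.
- timer: White desk timer, 66 x 66 x 19 mm, loose, flat on the bench to the right of the unit; origin at the centre of its underside. A bystander.
- lidded_cup: White lidded cup, 81 mm across, 100 mm high, loose, upright to the left front of the unit; origin at the centre of its underside. A bystander.
- tape_roll: Roll of brown tape, 98 mm across, 48 mm high, loose, flat on the bench to the left rear of the unit; origin at the centre of its underside. A bystander.

How it is judged:
By the outcome, as a careful person would: the job done as asked, in the order asked, and still so for the second after the job is handed in, with the robot touching nothing.
It also fails if it takes over 54 s, if anything falls off the work surface, if the arm or the gripper's body presses on something with over 40 N, if the wrist force passes 120 N, or if a joint passes its speed limit or range.

## Working session

There is one attempt and no reset: what is moved stays moved. The work goes in short steps, Python scripts to look and compute and a tool call to move; the robot and the scene stay as the last step left them, time stands still between calls to the robot, and variables do not carry over. Pictures are saved under pics/ and viewed, at most 10 in all, crops included, and the job is handed in when it is done.

Besides the shell and the picture viewer there is one more tool, called after "Emit:" in YAML: its name, and indented under it one key for each argument. arm_command: Moves the arm, as the interface text tells. Its arguments: {"type":"object","properties":{"targets":{"type":"array"},"newtons":{"type":"number"}},"required":["targets"]}

```bash
mkdir -p pics; python3 - <<'E'
from workcell import arm, capture
import cv2
s=arm.sense(); print({k:s[k] for k in('time_s','position','eef_rot','wrist_force','grip_width')})
for n in('scene','top'):
    c=capture(n); cv2.imwrite(f'pics/{n}0.png',cv2.resize(c['color'],(800,600),interpolation=cv2.INTER_CUBIC)); print(n,c['mtx'],c['D'],c['R'],c['t'])
c=capture('wrist');print(c['mtx'],c['D'],c['hand_eye'])
E
```

```text
{'time_s': 0.0, 'position': array([ 0.19393863, -0.59374909,  0.30312015]), 'eef_rot': array([-7.71424352e-04,  9.87567241e-01,  1.57195151e-01, -1.83877718e-04]), 'wrist_force': array([ 0.43525085,  0.29552854, -0.45047218]), 'grip_width': 0.08513215274024032}
scene [[423.77792397   0.         257.40599363]
 [  0.         423.77792397 188.10482465]
 [  0.           0.           1.        ]] [0.00565746 0.         0.         0.         0.        ] [[-0.87861495 -0.47751463  0.00394298]
 [-0.20334082  0.36664547 -0.90786762]
 [ 0.43207439 -0.79846783 -0.41923841]] [0.49777337 0.17770462 0.85295007]
top [[422.85683966   0.         254.26589307]
 [  0.         422.85683966 195.95522747]
 [  0.           0.           1.        ]] [-0.02208091  0.          0.          0.          0.        ] [[-0.00183282 -0.99998527 -0.0051091 ]
 [-0.99860527  0.00209983 -0.05275516]
 [ 0.05276511  0.00500528 -0.99859441]] [0.05943775 0.54108947 1.08444908]
[[304.4630574    0.         261.36637529]
 [  0.         304.4630574  189.92940166]
 [  0.           0.           1.        ]] [-0.0080279  0.         0.         0.         0.       ] [[ 2.14903695e-04 -9.45069719e-01 -3.26868750e-01  8.41862196e-02]
 [ 9.99999977e-01  1.95184939e-04  9.31270270e-05 -4.08102506e-04]
 [-2.42116763e-05 -3.26868763e-01  9.45069739e-01 -6.93739398e-02]
 [ 0.00000000e+00  0.00000000e+00  0.00000000e+00  1.00000000e+00]]
```

View pics/scene0.png

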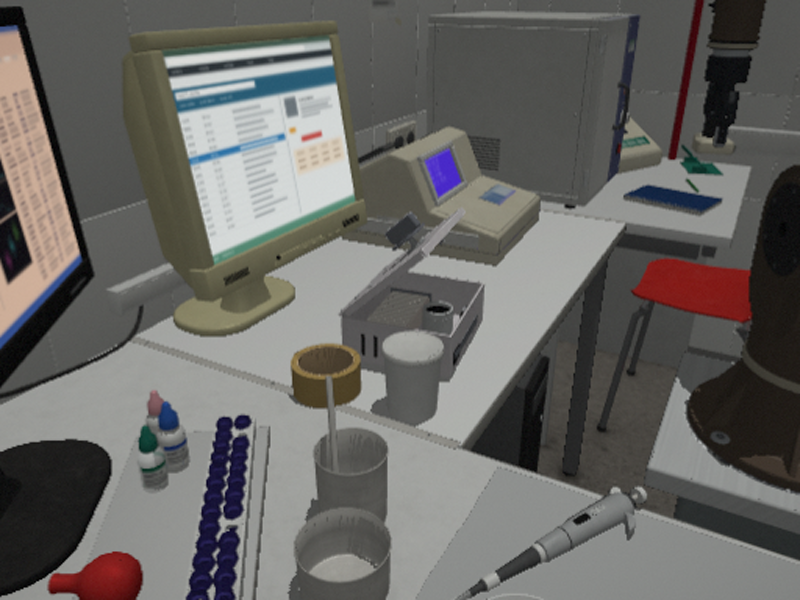

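View pics/top0.png

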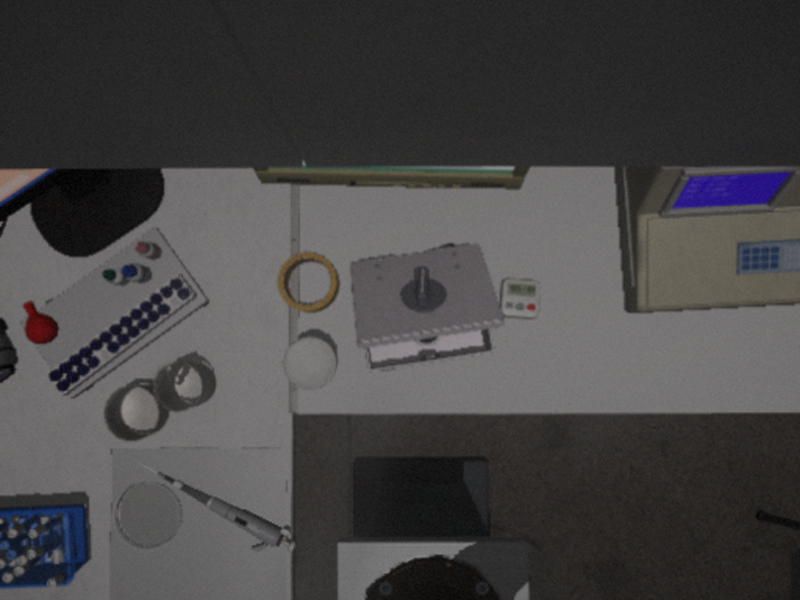

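The scene view shows the unit with its cover open, centred near (415,310), with the tape at (327,375) and the cup at (413,375). In the top view the cover corners are near (352,264), (479,244), (502,324) and (356,345), and the knob is at (422,270). I'll enlarge both views to get a fit.

```bash
python3 - <<'E'
from workcell import arm, capture
import cv2
a=capture('top')['color'][145:245,215:355]; b=capture('scene')['color'][125:265,205:325]
cv2.imwrite('pics/topc.png',cv2.resize(a,(798,570),interpolation=cv2.INTER_CUBIC))
cv2.imwrite('pics/scenec.png',cv2.resize(b,(514,600),interpolation=cv2.INTER_CUBIC))
E
```

```text
(no output)
```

View pics/topc.png

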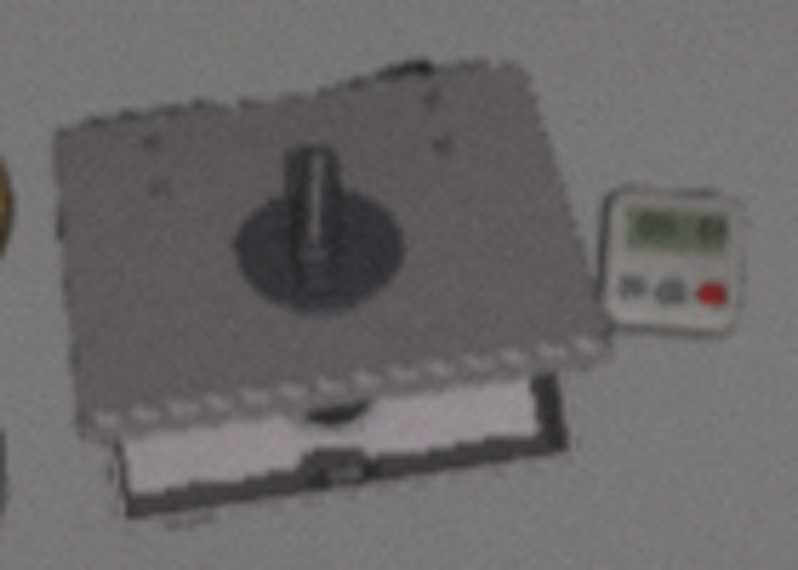

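View pics/scenec.png

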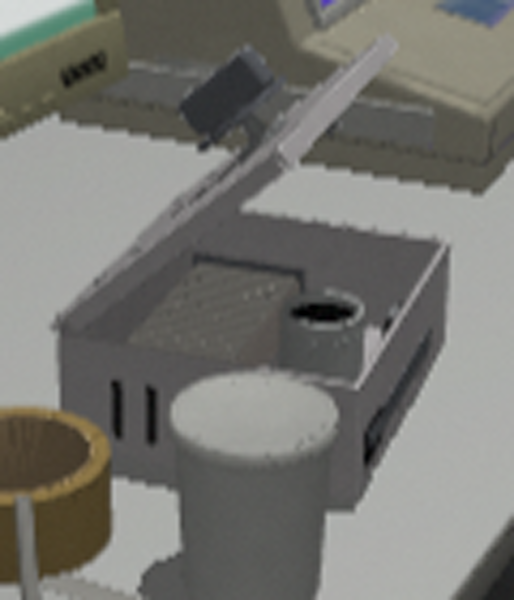

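The top crop shows the case's front rim corners at (128,515) and (567,448). The cover's upper face has front corners (85,412) and (606,338) and rear corners (55,130) and (522,65). The scene crop shows case corners at (355,388), (447,243), (60,330) and (352,508), with cover front corners near (285,160) and (393,38). Next I fit the pose to these points.

```bash
cat >h.py <<'E'
import numpy as np, cv2
from scipy.optimize import least_squares
from scipy.spatial.transform import Rotation as R
def proj(c,P): return cv2.projectPoints(np.array(P,float).reshape(-1,1,3),cv2.Rodrigues(c['R'])[0],np.array(c['t'],float),c['mtx'],c['D'])[0][:,0]
def cov(th,d,y,h):  # d from hinge, h above hinge-plane z=76
    return [.086-d*np.cos(th)+0*h+h*np.sin(th), y, .076+d*np.sin(th)+h*np.cos(th)]
def world(p,P):
    c,s=np.cos(p[2]),np.sin(p[2]); P=np.array(P); return P@np.array([[c,s,0],[-s,c,0],[0,0,1]])+[p[0],p[1],0]
def fromworld(p,P): return R.from_euler('z',-p[2]).apply(np.array(P)-[p[0],p[1],0])
E
python3 - <<'E'
from h import *
from workcell import arm,capture
ct,cs=capture('top'),capture('scene')
T=np.array([[128,515],[567,448],[85,412],[606,338],[55,130],[522,65]]);T=(T+.5)/5.7-.5+[215,145]
S=np.array([[355,388],[447,243],[60,330],[352,508],[285,160],[393,38]]);S=(S+.5)/4.285-.5+[205,125]
def res(p):
    th=p[3]
    A=[[-.085,.1,.075],[-.085,-.1,.075],cov(th,.176,.102,.005),cov(th,.176,-.102,.005),cov(th,.004,.102,.005),cov(th,.004,-.102,.005)]
    B=[[-.085,.1,.075],[-.085,-.1,.075],[.085,.1,.075],[-.085,.1,0],cov(th,.176,.102,.0025),cov(th,.176,-.102,.0025)]
    return np.r_[(proj(ct,world(p,A))-T).ravel(),(proj(cs,world(p,B))-S).ravel()]
r=least_squares(res,[.6,0,.1,.75],loss='soft_l1');p=r.x
print(p);print(res(p).reshape(-1,2).round(1))
np.save('p.npy',p)
def inv(c,u,v,z):
    from scipy.optimize import fsolve
    return fsolve(lambda q:(proj(c,[q[0],q[1],z])-[u,v]).ravel(),[.5,0])
for n,u,v,z in[('cup',311,362,.1),('tape',308,281,.048),('timer',521,298,.019)]:
    w=np.r_[inv(ct,u/1.5625,v/1.5625,z),0];print(n,w,fromworld(p,[w]))
print('knob',world(p,[cov(p[3],.121,0,.052)]),'press',world(p,[cov(p[3],.160,0,.005),cov(0,.160,0,.005),cov(p[3],.15,-.07,.005),cov(0,.15,-.07,.005),cov(p[3],.15,.07,.005),cov(0,.121,0,.052)]))
print(arm.sense()['position'],R.from_quat(np.roll(arm.sense()['eef_rot'],-1)).as_matrix().round(3))
E
```

```text
[0.53652476 0.01680446 0.15648102 0.73039838]
[[-0.8  2.3]
 [ 2.9  1.2]
 [ 0.   3.3]
 [ 1.8  1.3]
 [ 0.2  0.8]
 [ 0.5 -0.9]
 [-0.3 -0.5]
 [-0.6 -1.1]
 [-2.3  1.1]
 [-0.7  0.7]
 [-1.4 -0.6]
 [-1.4  0.2]]
cup [0.4515215 0.1899976 0.       ] [[-0.0569737   0.18432421  0.        ]]
tape [0.58051797 0.20254835 0.        ] [[0.07240262 0.17661839 0.        ]]
timer [ 0.55410666 -0.14666919  0.        ] [[-0.00810917 -0.16421632  0.        ]]
knob [[0.56671009 0.02156683 0.19546239]] press [[ 0.50703991  0.01215261  0.18647117]
 [ 0.4634289   0.00527207  0.081     ]
 [ 0.52530701 -0.05583122  0.17979951]
 [ 0.48421575 -0.06231423  0.081     ]
 [ 0.50348896  0.08245823  0.17979951]
 [ 0.50195239  0.01134995  0.128     ]]
[ 0.19406493 -0.59400712  0.30371235] [[ 0.951  0.311 -0.   ]
 [ 0.311 -0.951  0.   ]
 [-0.    -0.    -1.   ]]
```

```bash
cat >>h.py <<'E'
def go(targets):
    """targets: list of (unit xyz of TCP, yaw offset rel. unit x) -> tool shift mm, wz deg"""
    from workcell import arm
    p=np.load('p.npy'); s=arm.sense(); Rt=R.from_quat(np.roll(s['eef_rot'],-1))
    print('t',s['time_s'],'unit pos',fromworld(p,[s['position']]).round(4),'F',s['wrist_force'].round(1),'q',s['q'].round(2))
    for u,yaw in targets:
        w=world(p,[u])[0]; Rn=R.from_euler('z',p[2]+yaw)*R.from_euler('x',np.pi)
        print(((w-s['position'])*1000@Rt.as_matrix()).round(1),(Rt.inv()*Rn).as_rotvec(degrees=True).round(1))
E
python3 - <<'E'
from h import *
th=np.load('p.npy')[3]
T=[]
for a,dz in((th,.12),(th,.02)):
    c=np.array(cov(a,.15,-.07,.005));c[2]+=.073+dz;T.append((c,0))
go(T)
E
```

```text
t 0.35 unit pos [[-0.4335 -0.55    0.3037]] F [ 0.6 -0.8  1.2] q [ 1.15  0.43  0.03  1.57 -0.01  1.13 -0.08]
[ 482.  -408.7  -68.9] [-0.   0.   9.1]
[ 482.  -408.7   31.1] [-0.   0.   9.1]
```

Emit:
arm_command:
  targets:
    - [[0,0,-69,0,0,0,0],[482,-409,-69,0,0,9,0],[482,-409,-69,0,0,9,0],[482,-409,-69,0,0,9,0],[482,-409,-69,0,0,9,0],[482,-409,-69,0,0,9,0],[482,-409,-69,0,0,9,0],[482,-409,-69,0,0,9,0],[482,-409,-69,0,0,9,0],[482,-409,-69,0,0,9,0],[482,-409,-69,0,0,9,0],[482,-409,-69,0,0,9,0]]

```text
time_s: 1.55
position: [0.4828, -0.124, 0.3708]
eef_rot: [0.0, 0.997, 0.079, 0.0]
wrist_force: [1.9, -0.4, -0.3]
grip_width: 0.0001
grip_force: 0.0
```

```bash
python3 - <<'E'
from h import *
th=np.load('p.npy')[3]
T=[]
for a,dz in((th,.12),(th,.02),(.8*th,0),(.6*th,0),(.4*th,0),(.2*th,0),(0,0),(0,-.005)):
    c=np.array(cov(a,.15,-.07,.005));c[2]+=.073+dz;T.append((c,0))
go(T)
E
```

```text
t 1.55 unit pos [[-0.0751 -0.1307  0.3708]] F [ 1.9 -0.4 -0.3] q [ 0.38  0.19 -0.28  1.75  0.06  1.2  -1.33]
[ 52.8 -60.6  -2. ] [ 0.  -0.   0.1]
[ 52.7 -60.7  98. ] [ 0.  -0.   0.1]
[ 38.7 -60.7 134.9] [ 0.  -0.   0.1]
[ 27.4 -60.8 153.7] [ 0.  -0.   0.1]
[ 18.8 -60.8 173.8] [ 0.  -0.   0.1]
[ 13.4 -60.8 195. ] [ 0.  -0.   0.1]
[ 11.  -60.8 216.8] [ 0.  -0.   0.1]
[ 11.  -60.8 221.8] [ 0.  -0.   0.1]
```

Emit:
arm_command:
  targets:
    - [[53,-61,0,0,0,0,0],[53,-61,0,0,0,0,0],[53,-61,50,0,0,0,0],[53,-61,98,0,0,0,0],[48,-61,118,0,0,0,0],[38,-61,135,0,0,0,0],[32,-61,145,0,0,0,0],[27,-61,154,0,0,0,0],[23,-61,164,0,0,0,0],[19,-61,174,0,0,0,0],[16,-61,185,0,0,0,0],[13,-61,195,0,0,0,0]]

```text
time_s: 2.75
position: [0.4858, -0.0636, 0.1749]
eef_rot: [0.0, 0.997, 0.079, 0.001]
wrist_force: [3.0, 0.8, 2.5]
grip_width: -0.0002
grip_force: 1.4
```

```bash
python3 - <<'E'
from h import *
from workcell import capture
T=[]
for a,dz in ((0,0),(0,-.005)):
    c=np.array(cov(a,.15,-.07,.005));c[2]+=.073+dz;T.append((c,0))
go(T)
E
```

```text
t 2.75 unit pos [[-0.0627 -0.0715  0.1749]] F [3.  0.8 2.5] q [ 0.26  0.4  -0.3   2.03  0.17  0.74 -1.56]
[-1.3 -1.5 20.9] [ 0.  -0.1  0.1]
[-1.4 -1.5 25.9] [ 0.  -0.1  0.1]
```

Emit:
arm_command:
  targets:
    - [[-1,0,5,0,0,0,0],[-1,0,9,0,0,0,0],[-1,0,13,0,0,0,0],[-1,0,16,0,0,0,0],[-1,0,18,0,0,0,0]]

```text
time_s: 3.25
position: [0.4837, -0.0639, 0.157]
eef_rot: [0.0, 0.997, 0.079, -0.001]
wrist_force: [-0.5, 0.4, 1.5]
grip_width: 0.0
grip_force: 0.7
```

Emit:
arm_command:
  targets:
    - [[0,0,2,0,0,0,0],[0,0,4,0,0,0,0],[0,0,5,0,0,0,0],[0,0,5,0,0,0,0]]

```text
time_s: 3.65
position: [0.484, -0.0639, 0.1534]
eef_rot: [0.0, 0.997, 0.079, -0.0]
wrist_force: [-7.6, -1.8, 21.6]
grip_width: -0.0001
grip_force: 10.6
```

Emit:
arm_command:
  targets:
    - [[0,0,-10,0,0,0,0],[0,0,-45,0,0,0,0],[0,0,-95,0,0,0,60],[0,-35,-120,0,0,0,60],[10,-70,-120,0,0,0,60],[10,-70,-120,0,0,0,60],[10,-70,-120,0,0,0,60]]

```text
time_s: 4.35
position: [0.4833, 0.0077, 0.2725]
eef_rot: [0.0, 0.997, 0.08, 0.0]
wrist_force: [0.7, -0.6, -0.9]
grip_width: 0.0597
grip_force: 0.0
```

```bash
python3 - <<'E'
from h import *
from workcell import arm,capture
import pickle
s=arm.sense();c=capture('wrist');print(s['position'],s['joint_vel'].round(2),s['wrist_force'].round(1))
cv2.imwrite('pics/w1.png',cv2.resize(c['color'],(800,600),interpolation=cv2.INTER_CUBIC));pickle.dump((s,c),open('w1.pkl','wb'))
E
```

```text
[0.48326652 0.00765819 0.27254721] [0.02 0.01 0.03 0.01 0.   0.   0.01] [ 0.7 -0.6 -0.9]
```

View pics/w1.png

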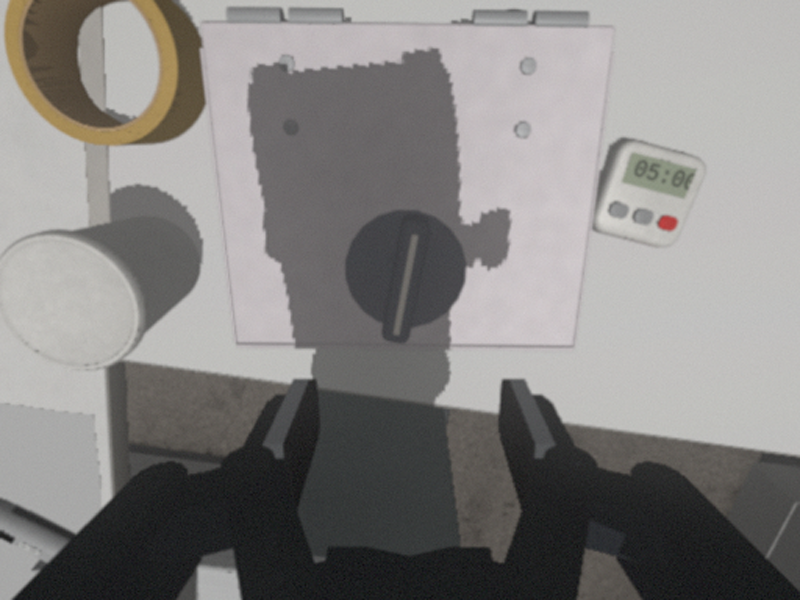

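The cover is shut and level. Its corners are at (237,344), (575,346), (613,27) and (203,21), and the wing's stripe runs from (415,235) to (397,335). I'll refine the pose from these.

```bash
cat >>h.py <<'E'
def wray(s,c,uv,z):
    Rt=R.from_quat(np.roll(s['eef_rot'],-1)).as_matrix();H=c['hand_eye']
    n=cv2.undistortPoints((np.array(uv,float).reshape(-1,1,2)+.5)/1.5625-.5,c['mtx'],c['D'])[:,0]
    d=(np.c_[n,np.ones(len(n))]@H[:3,:3].T)@Rt.T; o=s['position']+Rt@H[:3,3]
    return o+d*((z-o[2])/d[:,2])[:,None]
E
python3 - <<'E'
from h import *
import pickle
s,c=pickle.load(open('w1.pkl','rb'))
W=wray(s,c,[[237,344],[575,346],[613,27],[203,21]],.081)
U=[cov(0,d,y,.005) for d,y in((.176,.102),(.176,-.102),(.004,-.102),(.004,.102))]
r=least_squares(lambda p:(world(p,U)-W)[:,:2].ravel(),np.load('p.npy')[:3]);p=r.x
print(np.load('p.npy'),p,(r.fun*1000).round(1));np.save('p.npy',p)
k=wray(s,c,[[415,235],[397,335],[415,220],[396,340]],.128);ku=fromworld(p,k);print('wing unit',ku)
d=ku[0]-ku[1];print('angle ccw',np.arctan2(d[1],d[0]),'mid',ku[2:].mean(0), 'skirt',fromworld(p,wray(s,c,[[406,268]],.103)))
go([((-.035,0,.254),a) for a in (-.2,-.2-np.pi)])
E
```

```text
[0.53652476 0.01680446 0.15648102 0.73039838] [0.53532447 0.01725866 0.15201424] [-0.3  0.3 -0.7 -0.3  1.3 -2.3 -0.2  2.3]
wing unit [[-0.01278045 -0.00380186  0.128     ]
 [-0.06239501  0.00434335  0.128     ]
 [-0.00593471 -0.00371049  0.128     ]
 [-0.06507153  0.00483184  0.128     ]]
angle ccw -0.1627182032962736 mid [-0.03550312  0.00056068  0.128     ] skirt [[-0.03534704  0.00026604  0.103     ]]
t 4.4 unit pos [[-0.0533 -0.0027  0.2722]] F [-0.3 -0.7  0.2] q [ 0.17  0.27 -0.36  1.93  0.11  0.97 -1.65]
[18.3 -2.5 18.2] [ 0.   0.  11.9]
[18.3 -2.5 18.2] [  -0.     0.  -168.1]
```

Emit:
arm_command:
  targets:
    - [[18,-2.5,0,0,0,-8.5,60],[18,-2.5,0,0,0,-17,60],[18,-2.5,0,0,0,-25.5,60],[18,-2.5,0,0,0,-34,60],[18,-2.5,0,0,0,-42.5,60],[18,-2.5,0,0,0,-51,60],[18,-2.5,0,0,0,-59.5,60],[18,-2.5,0,0,0,-68,60],[18,-2.5,0,0,0,-76.5,60],[18,-2.5,0,0,0,-85,60]]

```text
time_s: 5.4
position: [0.5004, 0.0106, 0.2718]
eef_rot: [-0.0, 0.68, 0.733, -0.001]
wrist_force: [0.2, -0.3, 0.8]
grip_width: 0.0603
grip_force: 0.0
```

Emit:
arm_command:
  targets:
    - [[0,0,0,0,0,-8.5,60],[0,0,0,0,0,-17,60],[0,0,0,0,0,-25.5,60],[0,0,0,0,0,-34,60],[0,0,0,0,0,-42.5,60],[0,0,0,0,0,-51,60],[0,0,0,0,0,-59.5,60],[0,0,0,0,0,-68,60],[0,0,0,0,0,-76.5,60],[0,0,0,0,0,-85,60],[0,0,0,0,0,-85,60]]

```text
time_s: 6.5
position: [0.5004, 0.0107, 0.2716]
eef_rot: [-0.001, 0.008, 1.0, 0.0]
wrist_force: [-0.1, 0.5, -0.1]
grip_width: 0.0598
grip_force: 0.0
```

```bash
python3 - <<'E'
from h import *
go([((-.035,0,z),np.pi-.16) for z in(.2,.18)])
E
```

```text
t 6.5 unit pos [[-0.0355 -0.0012  0.2716]] F [-0.1  0.5 -0.1] q [ 0.62  0.45 -1.    1.86  0.43  1.08  1.01]
[-0.4  1.3 71.6] [ 0.  -0.1 -0.4]
[-0.5  1.3 91.6] [ 0.  -0.1 -0.4]
```

Emit:
arm_command:
  targets:
    - [[0,1.3,30,0,0,0,60],[0,1.3,60,0,0,0,60],[0,1.3,80,0,0,0,60],[0,1.3,90,0,0,0,60],[0,1.3,90,0,0,0,14],[0,1.3,90,0,0,0,10],[0,1.3,90,0,0,0,8],[0,1.3,90,0,0,0,8]]
  newtons: 50

```text
time_s: 7.3
position: [0.5012, 0.0129, 0.1834]
eef_rot: [0.001, 0.009, 1.0, -0.001]
wrist_force: [-0.8, -3.5, 2.5]
grip_width: 0.0129
grip_force: 53.5
```

```bash
python3 - <<'E'
from h import *
go([])
E
```

```text
t 7.3 unit pos [[-0.0344  0.0008  0.1834]] F [-0.8 -3.5  2.5] q [ 0.54  0.55 -0.92  1.96  0.56  0.9   0.89]
```

Emit:
arm_command:
  targets:
    - [[0,0,0,0,0,6,8],[0,0,0,0,0,12,8],[0,0,3,0,0,12,8],[0,0,5,0,0,12,8],[0,0,5,0,0,12,8]]

```text
time_s: 7.8
position: [0.5013, 0.0125, 0.179]
eef_rot: [0.001, 0.113, 0.994, -0.001]
wrist_force: [-4.0, -6.9, 16.8]
grip_width: 0.0126
grip_force: 55.6
```

```bash
python3 - <<'E'
from h import *
from workcell import arm
go([]);print(arm.sense()['ft_torque'])
E
```

```text
t 7.8 unit pos [[-0.0344  0.0005  0.179 ]] F [-4.  -6.9 16.8] q [ 0.5   0.53 -0.86  1.97  0.53  0.88  0.7 ]
[-1.57858143  0.87066634 -0.0371032 ]
```

Emit:
arm_command:
  targets:
    - [[0,0,0,0,0,4,8],[0,0,0,0,0,8,8],[0,0,0,0,0,10,8]]

```text
time_s: 8.1
position: [0.5011, 0.0121, 0.1784]
eef_rot: [0.001, 0.201, 0.98, -0.001]
wrist_force: [-0.6, -6.6, 7.3]
grip_width: 0.0127
grip_force: 54.1
```

Emit:
arm_command:
  targets:
    - [[0,0,0,0,0,4,8],[0,0,0,0,0,8,8]]

```text
time_s: 8.3
position: [0.501, 0.0118, 0.1781]
eef_rot: [0.001, 0.268, 0.963, -0.001]
wrist_force: [-0.9, -8.0, 5.2]
grip_width: 0.0127
grip_force: 53.8
```

Emit:
arm_command:
  targets:
    - [[0,0,0,0,0,4,8],[0,0,0,0,0,8,8]]

```text
time_s: 8.5
position: [0.5008, 0.0116, 0.1781]
eef_rot: [0.001, 0.335, 0.942, -0.001]
wrist_force: [-1.4, -7.9, 6.4]
grip_width: 0.0126
grip_force: 53.8
```

```bash
python3 - <<'E'
from h import *
from workcell import arm
go([]);print(arm.sense()['ft_torque'])
E
```

```text
t 8.5 unit pos [[-0.035  -0.0004  0.1781]] F [-1.4 -7.9  6.4] q [ 0.42  0.5  -0.74  1.97  0.45  0.84  0.32]
[-1.97396809  0.21723875  0.09966736]
```

Emit:
arm_command:
  targets:
    - [[0,0,1,0,0,0,8],[0,0,2,0,0,0,8],[0,0,2,0,0,0,8]]

```text
time_s: 8.8
position: [0.5008, 0.0116, 0.176]
eef_rot: [0.001, 0.334, 0.943, -0.001]
wrist_force: [-1.7, -8.5, 6.1]
grip_width: 0.0128
grip_force: 53.9
```

```bash
python3 - <<'E'
from h import *
from workcell import arm
go([]);print(arm.sense()['ft_torque'])
E
```

```text
t 8.8 unit pos [[-0.035  -0.0004  0.176 ]] F [-1.7 -8.5  6.1] q [ 0.42  0.5  -0.74  1.97  0.45  0.84  0.32]
[-1.90796514  0.13405889 -0.06690298]
```

Emit:
arm_command:
  targets:
    - [[0,0,2,0,0,0,8],[0,0,4,0,0,0,8],[0,0,6,0,0,0,8],[0,0,7,0,0,0,8],[0,0,7,0,0,0,8]]

```text
time_s: 9.3
position: [0.5008, 0.0116, 0.1691]
eef_rot: [0.001, 0.334, 0.943, -0.001]
wrist_force: [-1.8, -8.6, 9.0]
grip_width: 0.0129
grip_force: 54.3
```

```bash
python3 - <<'E'
from h import *
from workcell import arm
go([]);print(arm.sense()['ft_torque'])
E
```

```text
t 9.3 unit pos [[-0.035  -0.0004  0.1691]] F [-1.8 -8.6  9. ] q [ 0.41  0.51 -0.73  1.98  0.46  0.82  0.31]
[-1.98964369  0.33715424 -0.01551812]
```

Emit:
arm_command:
  targets:
    - [[0,0,1.2,0,0,0,8],[0,0,1.2,0,0,7,8],[0,0,1.2,0,0,14,8],[0,0,1.2,0,0,21,8],[0,0,1.2,0,0,28,8],[0,0,1.2,0,0,35,8],[0,0,1.2,0,0,42,8],[0,0,1.2,0,0,49,8],[0,0,1.2,0,0,56,8],[0,0,1.2,0,0,63,8],[0,0,1.2,0,0,70,8]]

```text
time_s: 10.4
position: [0.4988, 0.0107, 0.1677]
eef_rot: [0.001, 0.816, 0.579, -0.003]
wrist_force: [-10.3, -10.7, 14.8]
grip_width: 0.013
grip_force: 55.0
```

```bash
python3 - <<'E'
from h import *
from workcell import arm
go([]);print(arm.sense()['ft_torque'])
E
```

```text
t 10.4 unit pos [[-0.0371 -0.001   0.1677]] F [-10.3 -10.7  14.8] q [ 0.19  0.44 -0.42  2.    0.26  0.75 -0.72]
[-2.75924308  2.12051452  0.08143614]
```

Emit:
arm_command:
  targets:
    - [[-0.9,-0.4,0,0,0,6,8],[-0.9,-0.4,0,0,0,12,8],[-0.9,-0.4,0,0,0,18,8]]

```text
time_s: 10.7
position: [0.4981, 0.0107, 0.1677]
eef_rot: [0.001, 0.896, 0.444, -0.002]
wrist_force: [-9.0, -8.2, 14.1]
grip_width: 0.0127
grip_force: 55.0
```

```bash
python3 - <<'E'
from h import *
from workcell import arm
go([]);print(arm.sense()['ft_torque'])
E
```

```text
t 10.7 unit pos [[-0.0378 -0.0008  0.1677]] F [-9.  -8.2 14.1] q [ 0.13  0.43 -0.34  2.01  0.21  0.74 -0.98]
[-2.21043397  2.18149285  0.01741444]
```

Emit:
arm_command:
  targets:
    - [[0,0,0,0,0,4,8],[0,0,0,0,0,8,8]]

```text
time_s: 10.9
position: [0.4978, 0.0109, 0.1677]
eef_rot: [0.001, 0.924, 0.382, -0.002]
wrist_force: [-10.7, -9.1, 14.7]
grip_width: 0.0129
grip_force: 55.1
```

```bash
python3 - <<'E'
from h import *
from workcell import arm
go([]);print(arm.sense()['ft_torque'])
E
```

```text
t 10.9 unit pos [[-0.0381 -0.0006  0.1677]] F [-10.7  -9.1  14.7] q [ 0.1   0.42 -0.3   2.01  0.19  0.74 -1.1 ]
[-2.09575213  2.35745032  0.1682212 ]
```

Emit:
arm_command:
  targets:
    - [[-0.5,-0.5,0,0,0,4,8],[-0.5,-0.5,0,0,0,8,8],[-0.5,-0.5,0,0,0,8,8]]

```text
time_s: 11.2
position: [0.4974, 0.0111, 0.1677]
eef_rot: [0.001, 0.948, 0.317, -0.002]
wrist_force: [-7.8, -8.1, 13.4]
grip_width: 0.0128
grip_force: 56.0
```

```bash
python3 - <<'E'
from h import *
from workcell import arm
go([]);print(arm.sense()['ft_torque'])
E
```

```text
t 11.2 unit pos [[-0.0384 -0.0004  0.1677]] F [-7.8 -8.1 13.4] q [ 0.07  0.42 -0.27  2.02  0.16  0.73 -1.22]
[-2.26955402  1.92925362  0.81631408]
```

Emit:
arm_command:
  targets:
    - [[0,0,0,0,0,3,8],[0,0,0,0,0,6,8],[0,0,0,0,0,6,8]]

```text
time_s: 11.5
position: [0.4974, 0.0112, 0.1677]
eef_rot: [0.001, 0.963, 0.268, -0.002]
wrist_force: [-9.0, -8.5, 14.0]
grip_width: 0.0126
grip_force: 66.8
```

```bash
python3 - <<'E'
from h import *
from workcell import arm
go([]);print(arm.sense()['ft_torque'])
E
```

```text
t 11.5 unit pos [[-0.0384 -0.0002  0.1677]] F [-9.  -8.5 14. ] q [ 0.05  0.41 -0.24  2.02  0.15  0.73 -1.31]
[-2.22364641  2.03802517  1.55765543]
```

Emit:
arm_command:
  targets:
    - [[0,0,-1,0,0,0,8],[0,0,-2.5,0,0,0,8],[0,0,-4,0,0,0,8],[0,0,-5,0,0,0,8],[0,0,-5,0,0,0,8]]

```text
time_s: 12.0
position: [0.4975, 0.0118, 0.1709]
eef_rot: [0.0, 0.963, 0.269, -0.002]
wrist_force: [-0.1, -4.6, -6.1]
grip_width: 0.0125
grip_force: 69.1
```

```bash
python3 - <<'E'
from h import *
from workcell import arm
go([]);print(arm.sense()['ft_torque'])
E
```

```text
t 12.0 unit pos [[-0.0382  0.0003  0.1709]] F [-0.1 -4.6 -6.1] q [ 0.06  0.41 -0.24  2.01  0.14  0.74 -1.3 ]
[-1.46129008  0.57935098  1.12101643]
```

Emit:
arm_command:
  targets:
    - [[0,0,0,0,0,-3,8],[0,0,0,0,0,-5,8],[0,0,0,0,0,-5,8]]

```text
time_s: 12.3
position: [0.4978, 0.0116, 0.1721]
eef_rot: [0.0, 0.951, 0.31, -0.002]
wrist_force: [-7.1, -7.8, 7.1]
grip_width: 0.0128
grip_force: 61.7
```

```bash
python3 - <<'E'
from h import *
from workcell import arm
go([]);print(arm.sense()['ft_torque'])
E
```

```text
t 12.3 unit pos [[-3.790e-02  1.000e-04  1.721e-01]] F [-7.1 -7.8  7.1] q [ 0.07  0.41 -0.27  2.01  0.16  0.74 -1.23]
[-2.02828491  1.81965222  0.62991746]
```

Emit:
arm_command:
  targets:
    - [[0,0,-1,0,0,0,8],[0,0,-1.5,0,0,0,8],[0,0,-1.5,0,0,0,8]]

```text
time_s: 12.6
position: [0.4977, 0.0116, 0.1736]
eef_rot: [0.0, 0.951, 0.31, -0.002]
wrist_force: [-5.4, -7.2, 2.4]
grip_width: 0.0127
grip_force: 61.8
```

```bash
python3 - <<'E'
from h import *
from workcell import arm
go([]);print(arm.sense()['ft_torque'])
E
```

```text
t 12.6 unit pos [[-3.800e-02  1.000e-04  1.736e-01]] F [-5.4 -7.2  2.4] q [ 0.07  0.41 -0.27  2.01  0.16  0.75 -1.23]
[-1.63648344  1.20886691  0.65827606]
```

Emit:
arm_command:
  targets:
    - [[0,0,-0.3,0,0,-3,8],[0,0,-0.3,0,0,-3,20],[0,0,-0.3,0,0,-3,50],[0,0,-0.3,0,0,-3,60],[0,0,-0.3,0,0,-3,60],[0,0,-30,0,0,-3,60],[0,0,-70,0,0,-3,60],[0,0,-110,0,0,-3,60],[0,0,-110,0,0,-3,60],[0,0,-110,0,0,-3,60]]

```text
time_s: 13.6
position: [0.4996, 0.013, 0.2846]
eef_rot: [0.0, 0.942, 0.334, 0.001]
wrist_force: [0.2, 0.9, -1.1]
grip_width: 0.0597
grip_force: 0.0
```

```bash
python3 - <<'E'
from h import *
from workcell import arm,capture
import pickle
go([]);s=arm.sense();c=capture('wrist')
cv2.imwrite('pics/w2.png',cv2.resize(c['color'],(800,600),interpolation=cv2.INTER_CUBIC));pickle.dump((s,c),open('w2.pkl','wb'))
b=capture('scene')['color'][125:265,205:325]
cv2.imwrite('pics/s2.png',cv2.resize(b,(514,600),interpolation=cv2.INTER_CUBIC))
E
```

```text
t 13.6 unit pos [[-0.0359  0.0012  0.2846]] F [ 0.2  0.9 -1.1] q [ 0.11  0.27 -0.31  1.88  0.1   1.   -1.12]
```

View pics/w2.png

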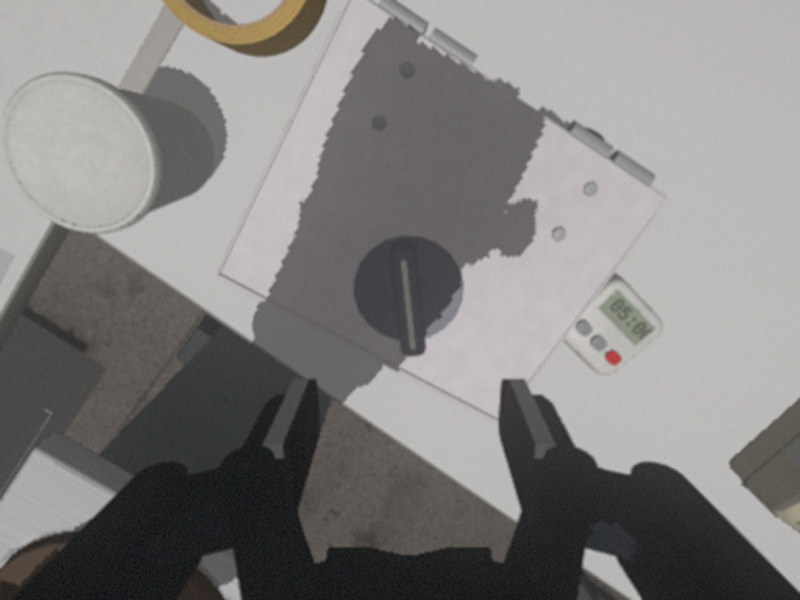

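View pics/s2.png

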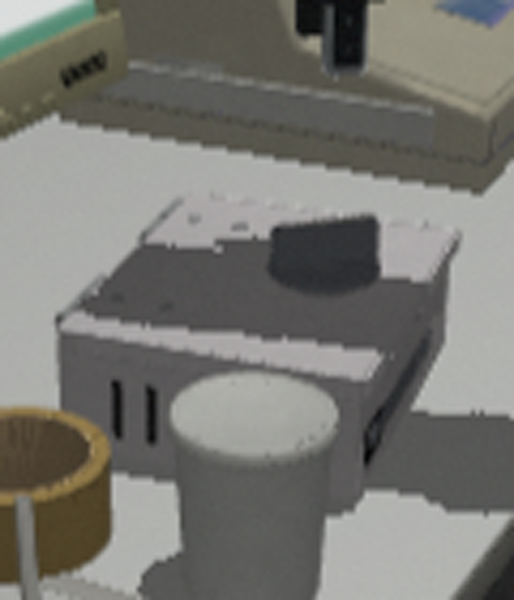

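The cover is shut and the knob sits low, with its wing stripe from (404,262) to (412,348). The neighbours haven't moved. I'll check the wing angle and depth by numbers.

```bash
python3 - <<'E'
from h import *
import pickle
from workcell import capture
p=np.load('p.npy');s,c=pickle.load(open('w2.pkl','rb'))
for z in(.116,.119):
    ku=fromworld(p,wray(s,c,[[404,262],[412,348],[402,237],[412,353]],z));d=ku[0]-ku[1]
    print('cw angle',-np.arctan2(d[1],d[0])+0,'len',np.linalg.norm(ku[2]-ku[3]),ku[2:].mean(0))
cs=capture('scene');a=2.45
S=(np.array([[272,234],[376,216]])+.5)/4.285-.5+[205,125]
for z in(.113,.116,.119,.128):
  for e in (-1,1):
    for t in (d[:2]/np.linalg.norm(d[:2]),):
      print(z,e,(proj(cs,world(p,[[-.035+e*.031*t[0],e*.031*t[1],z]]))[0]).round(1),end=' ')
  print()
print(S.round(1))
E
```

```text
cw angle -0.6168980631124412 len 0.06505906012819576 [-0.03456228  0.0031651   0.116     ]
cw angle -0.6168980631124412 len 0.06423932484435509 [-0.03366815  0.00368412  0.119     ]
0.113 -1 [291.7 177.4] 0.113 1 [267.  180.1] 
0.116 -1 [291.7 176.3] 0.116 1 [267. 179.] 
0.119 -1 [291.7 175.1] 0.119 1 [267.  177.8] 
0.128 -1 [291.9 171.7] 0.128 1 [267.1 174.3] 
[[268.1 179.2]
 [292.4 175. ]]
```

The wing now stands about 2.53 rad from the unit's x and is pushed in. I'll touch the wing's top lightly to tell locked (0.009, top at 119 mm) from unlocked (0.012, top at 116 mm).

Emit:
arm_command:
  targets:
    - [[0,0,0,0,0,0,0],[0,0,0,0,0,0,0],[0,0,0,0,0,0,0],[0,0,40,0,0,0,0],[0,0,70,0,0,0,0],[0,0,86,0,0,0,0],[0,0,89,0,0,0,0],[0,0,90.5,0,0,0,0],[0,0,91,0,0,0,0],[0,0,91,0,0,0,0]]

```text
time_s: 14.75
position: [0.4997, 0.0129, 0.1936]
eef_rot: [0.0, 0.942, 0.335, 0.001]
wrist_force: [-0.3, -0.2, -0.3]
grip_width: 0.0001
grip_force: 0.0
```

Emit:
arm_command:
  targets:
    - [[0,0,0.7,0,0,0,0],[0,0,0.7,0,0,0,0]]

```text
time_s: 14.95
position: [0.4994, 0.0129, 0.1925]
eef_rot: [0.0, 0.942, 0.334, 0.0]
wrist_force: [-0.2, -0.5, -0.6]
grip_width: -0.0001
grip_force: 0.0
```

Emit:
arm_command:
  targets:
    - [[0,0,0.5,0,0,0,0],[0,0,0.5,0,0,0,0]]

```text
time_s: 15.15
position: [0.4994, 0.0129, 0.1919]
eef_rot: [0.0, 0.942, 0.335, 0.0]
wrist_force: [-1.2, -0.3, 4.0]
grip_width: -0.0
grip_force: 2.1
```

The fingertip met the wing at 119 mm, so the knob is locked. I'll back off and hand in.

Emit:
arm_command:
  targets:
    - [[0,0,-20,0,0,0,0],[0,0,-60,0,0,0,0],[0,0,-100,0,0,0,0],[0,0,-120,0,0,0,0],[0,0,-120,0,0,0,0],[0,0,-120,0,0,0,0]]

```text
time_s: 15.75
position: [0.499, 0.0128, 0.3113]
eef_rot: [0.0, 0.942, 0.334, 0.0]
wrist_force: [-0.8, -0.1, -0.9]
grip_width: -0.0002
grip_force: 0.0
```

```bash
python3 - <<'E'
from workcell import arm
print(arm.sense()['wrist_force']);print(arm.job_done())
E
```

```text
[-0.80183927 -0.12053352 -0.93594703]
the job is handed in; nothing more can be done
None
```

The cover is shut on its catch and the knob is pushed in, turned to its stop and locked (a fingertip touch put its top at 119 mm, as expected when locked); the timer, cup and tape were not touched, and the job was handed in at about 16 s.

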